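# Lock the push-and-turn lid on the nut canister

### The job

The round sage-green lid of the nut canister is only sitting loose on its collar: lock it on. Turn it by its bar handle, feeling for the place where its three hidden lugs drop into the collar, then push it down against its spring, turn it clockwise past the safety stop to the end and let it spring up, so that it stays locked and level by itself. Leave the other things on the counter where they are.

Things in the scene. Friction and masses are not known exactly. Their poses are not given: they have to be found in the camera images.
- canister: Square clear plastic canister with nuts inside, 142 x 142 mm, fixed to the counter. Origin: centre of its underside, z up. It bears a round white collar, 122 mm in diameter; collar and lid lie on the canister's z axis. The collar's angle about that axis differs each time, is hidden under the lid and does not follow from the canister's pose.
- collar_top (a point): Top of the collar on its axis, 185 mm above the canister's origin; only position counts. Hidden below it: an inward flange with three slots 120 degrees apart. Under it, clockwise (from above) of each slot: a tooth (flange 8 mm thick), a pocket (5 mm), a hard stop. Pocket middle is 52 degrees clockwise of slot middle, play 4 degrees each way. A lid in the slots turns only clockwise.
- spring (a point): Rest height of the sprung plate inside the collar, 154 mm above the canister's origin. The spring (1 N per mm) pushes the lid up once it is 2 mm below its start height. Freed in the slots, the lid floats 4 to 5 mm down. To turn under the tooth it must be 13.5 to 17 mm down (17 is the bottom; 9 to 13 N). In the pocket the spring lifts it to 10 mm down: locked.
- lid: Round sage-green lid, loose, about 250 g, 134 mm in diameter. Origin: centre of the underside of its 8 mm thick cover plate, z up; at the start 202 mm above the canister's origin. A skirt hangs 20 mm below the plate. On top a bar handle along the lid's x axis, through its middle: 92 mm long, 22 mm wide (y), from 8 to 44 mm above the origin. The two ends of the bar look alike.
- lid_grip (a point): Point in the middle of the lid's bar handle, 32 mm above the lid's origin, on its axis; axes as the lid's. A good place for the TCP, fingers closing along the lid's y. Turning the lid pressed down takes up to about 0.3 N m; the hard stop is felt as a sharp rise above 0.5 N m. A grip of 70 N does not slip.
- lid_lugs (a point): On the lid's axis, 17 mm below its origin: underside of its three hidden lugs, 120 degrees apart, one towards the lid's +x. At the start they lie on the flange, 0.45 to 1.7 rad short of the next slots clockwise. Within about 0.13 rad of the slots' middles the lid goes down when lightly pressed; elsewhere it stays up. A plug below keeps the lid centred.
- butter: Wrapped block of butter, 120 x 36 x 36 mm, lying near the canister; a bystander. Origin: centre of its underside.
- apple_c: Green apple, 74 mm across, 68 mm high, standing near the canister; a bystander. Origin: centre of its underside.
- measuring_cup: Steel cup, 76 mm across, 60 mm high, with a handle, near the canister; a bystander. Origin: centre of its underside.
- apple_a: Green apple on the biscuit box; a bystander.
- apple_b: Second green apple on the biscuit box; a bystander.
- bowl: White mixing bowl, 180 mm across, 75 mm high; a bystander. Origin: centre of its underside.
- spatula: Spatula, 260 mm long, lying on the counter; a bystander.

How it is judged:
By the outcome, as a careful person would: the job done as asked, in the order asked, and still so for the second after the job is handed in, with the robot touching nothing.
It also fails if it takes over 61 s, if anything falls off the work surface, if the arm or the gripper's body presses on something with over 40 N, if the wrist force passes 120 N, or if a joint passes its speed limit or range.

### The arm

A 7-joint arm with a two-finger parallel gripper is mounted at the origin on the work surface. World frame = base frame: x ahead of the robot, y to its left, z up, the work surface at z = 0. Lengths are in m, angles in rad, forces in N, time in s.
With the tool pointing down it reaches from about 0.425 to 0.925 m from the base axis. Payload 6.8 kg.
Tool frame: the origin (TCP) lies between the finger pads, 19 mm behind the fingertips; this is the grasp point; z points along the fingers, y is the line along which they close (so a half turn about z gives the same grasp; the last joint's range is limited). The gripper opens to 88 mm and grips with 3 to 60 N. Pads are 20 mm wide; open, the fingers measure 115 mm over their backs; the gripper's body (75 mm by 178 mm) begins 61 mm behind the grasp point.
Start: joints at [-1.26, 0.477, 0.022, 1.555, -0.011, 1.109, -0.083], TCP at [0.274, 0.617, 0.241] pointing down, gripper open.
Joint ranges: [-2.96, 2.96], [-0.34, 2.1], [-1.41, 1.46], [0.24, 2.44], [-1.37, 4.51], [0.17, 1.92], [-2.96, 2.96]. Speed limits (rad/s): [2.39, 2.39, 3.14, 3.14, 3.14, 3.14, 3.14].

### API

Orientations are given as a rotation vector (axis times angle).
In Python, from station import r gives the robot as it stands.
- The arm moves only by the shell command python3 inch.py, which reads ROWS from standard input. ROWS is a JSON list of rows, 1 to 20 of them, each written [[dx, dy, dz], turn, opening]: dx, dy, dz in m, then a turn about the tool's z in rad, then the opening from 0.0 (shut) to 1.0 (fully open); each row is the pose to reach, as a shift and turn from the pose commanded when the command began, along the tool's axes at that moment; what a row does not reach only later rows make up. A row lasts 1/10 s, in which the tool goes at most 0.05 m and 0.15 rad, less where a joint would pass 70% of its speed; a pose out of reach is approached as far as the arm can. The fingers move at their own pace and stop on an object; the grip force is fixed at half the most. Time passes only in rows, so rows that do not move let the fingers close. It prints the time, the measured TCP pose, the force, the opening and the grip force at its end. Input that does not fit is refused with a message, and nothing moves.
- r.observe(): the state, without advancing time (a new reading comes with each control period).
- r.camera(name): name is "side" or "top"; returns (picture, depth): 420x560x3 uint8, blue, green, red; 420x560 float32, m along the optical axis (not along the pixel's ray), 0 where there is no reading.
- r.calibration(name): a dict with "K" (3x3 intrinsics, pixels), "dist_coeffs" ([k1, k2, p1, p2, k3] as OpenCV has them; the pictures are not rectified), "R" (3x3) and "t" (3): a world point X has camera coordinates R X + t. Camera axes: x right, y down, z forward; pixel columns grow to the right and rows downward; lengths in m; the calibration is good to about 2 mm. A picture is of the moment at which its call begins. calibration takes no time and is no camera call.
- r.job_done(): hands the job in; it is judged then, once.
The state is a dict: "time_s": time; "joints": joint angles; "dq": joint speeds; "tau": joint torques, N m; "eef_pos": TCP position; "tool_rot": TCP orientation; "contact_force": force on the tool from outside, world axes, zero at the start; "ft_torque": the same for the moment, N m; "width": opening from 0.0 (shut) to 1.0 (fully open); "grip_force": force on a finger pad.
Only numpy, scipy, OpenCV 4.12 (cv2) and the standard library are available. Lean on these libraries where they do the work, as an engineer would, in place of code of your own. Each camera call takes 0.05 s, during which the arm holds its last target. There are 200 camera calls.

## Working session

There is one attempt and no reset: what is moved stays moved. The work goes in short steps, Python scripts to look and compute and a shell command to move; the robot and the scene stay as the last step left them, time stands still between calls to the robot, and variables do not carry over. Pictures are saved under pics/ and viewed, at most 10 in all, crops included, and the job is handed in when it is done.

```bash
ls; mkdir -p pics; python3 - <<'E'
from station import r
import cv2,numpy as np
s=r.observe();print({k:np.round(v,3).tolist() for k,v in s.items()})
for n in("top","side"):
    p,d=r.camera(n);cv2.imwrite(f"pics/{n}0.png",p);np.savez(f"{n}0.npz",p=p,d=d)
    c=r.calibration(n);print(n,{k:np.round(v,3).tolist() for k,v in c.items()})
E
```

```text
inch.py
pics
station.py
{'time_s': 0.0, 'joints': [-1.26, 0.478, 0.022, 1.556, -0.011, 1.109, -0.083], 'dq': [0.0, -0.0, -0.0, 0.001, 0.0, 0.001, 0.0], 'tau': [-0.001, -58.285, 1.535, -27.262, -0.054, 0.017, 0.0], 'eef_pos': [0.274, 0.616, 0.24], 'tool_rot': [-0.653, -3.073, 0.003], 'contact_force': [-0.557, -0.384, 0.125], 'ft_torque': [-0.02, 0.05, -0.019], 'grip_force': 0.0, 'width': 0.999}
top {'K': [[400.77, 0.0, 278.112], [0.0, 400.77, 212.669], [0.0, 0.0, 1.0]], 'dist_coeffs': [-0.009, 0.0, 0.0, 0.0, 0.0], 'R': [[0.03, -0.999, 0.013], [-0.999, -0.031, -0.027], [0.028, -0.013, -1.0]], 't': [0.006, 0.464, 1.562]}
side {'K': [[425.305, 0.0, 275.14], [0.0, 425.305, 212.03], [0.0, 0.0, 1.0]], 'dist_coeffs': [-0.099, 0.0, 0.0, 0.0, 0.0], 'R': [[0.807, -0.59, 0.004], [-0.356, -0.494, -0.793], [0.47, 0.639, -0.609]], 't': [-0.369, 0.303, 1.053]}
```

View pics/top0.png

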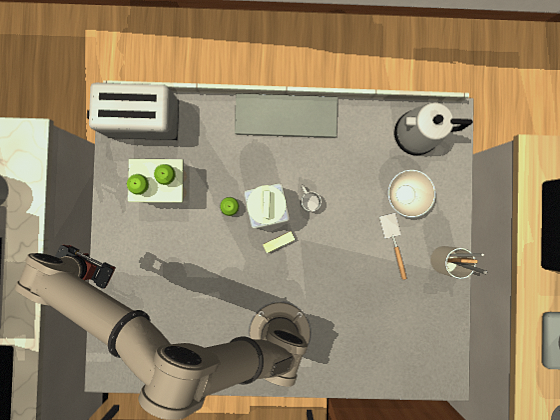

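View pics/side0.png

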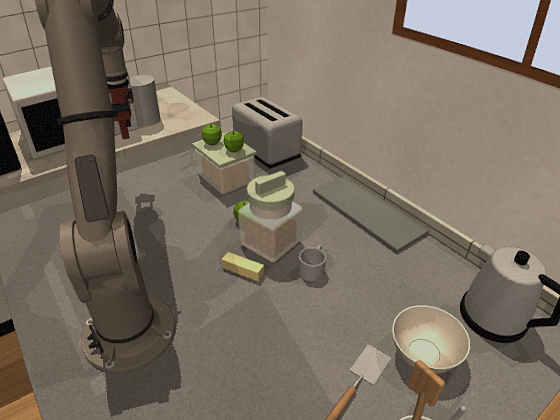

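The top view shows the lid at about (267,206) with the bar nearly along image rows; the butter is at (279,242), the apple at (229,207) and the cup at (312,202). I'll measure the lid and bar from the depth.

```bash
cat > h.py <<'E'
import cv2,numpy as np
from station import r
def cloud(n,d):
    c=r.calibration(n);K,D,R,t=[np.array(c[k]) for k in("K","dist_coeffs","R","t")]
    v,u=np.mgrid[:420,:560]
    q=cv2.undistortPoints(np.stack([u,v],-1).reshape(-1,1,2).astype(float),K,D).reshape(420,560,2)
    X=np.dstack([q,np.ones((420,560))])*d[...,None]
    return (X-t)@R
def lid(n,p,d,z0=0.0):
    W=cloud(n,d);m=np.zeros((420,560),bool)
    return W
E
python3 - <<'E'
from h import *
for n,(u0,u1,v0,v1) in dict(top=(235,300,175,235),side=(235,305,165,230)).items():
    f=np.load(n+"0.npz");W=cloud(n,f["d"])[v0:v1,u0:u1];P=f["p"][v0:v1,u0:u1]
    z=W[...,2]
    print(n,np.histogram(z[z>.15],bins=np.arange(.15,.27,.005)))
    for lo,hi in((.202,.222),(.236,.256)):
        m=(z>lo)&(z<hi);pts=W[m]
        cc=cv2.minAreaRect(pts[:,:2].astype(np.float32)*1000);c2=cv2.minEnclosingCircle(pts[:,:2].astype(np.float32)*1000)
        print(lo,m.sum(),np.round(pts.mean(0),4),cc,c2)
E
```

```text
top (array([  2,   0,   0,   0,   0,   0,   0,   0,   0,   0,  30, 397, 501,
        83,   0,   0,   0,   1,  55, 106,  21,   0,   0,   0]), array([0.15 , 0.155, 0.16 , 0.165, 0.17 , 0.175, 0.18 , 0.185, 0.19 ,
       0.195, 0.2  , 0.205, 0.21 , 0.215, 0.22 , 0.225, 0.23 , 0.235,
       0.24 , 0.245, 0.25 , 0.255, 0.26 , 0.265, 0.27 ]))
0.202 1011 [0.4855 0.0638 0.2106] ((486.6028137207031, 64.81165313720703), (129.79986572265625, 129.67672729492188), 1.7450902462005615) ((486.1816101074219, 63.817142486572266), 66.89749908447266)
0.236 183 [0.4848 0.0636 0.2465] ((486.48974609375, 64.2670669555664), (90.10182189941406, 20.053672790527344), 1.7811311483383179) ((486.5263671875, 64.21356964111328), 46.09150695800781)
side (array([ 59,  54,  57,  59,  59,  22,  32,  63,  73,  66,  66, 370, 330,
        44,  44,  44,  45,  54,  76, 103,   1,   0,   0,   0]), array([0.15 , 0.155, 0.16 , 0.165, 0.17 , 0.175, 0.18 , 0.185, 0.19 ,
       0.195, 0.2  , 0.205, 0.21 , 0.215, 0.22 , 0.225, 0.23 , 0.235,
       0.24 , 0.245, 0.25 , 0.255, 0.26 , 0.265, 0.27 ]))
0.202 797 [0.4751 0.0441 0.2103] ((482.2220153808594, 58.710018157958984), (126.0425796508789, 131.4415740966797), 41.03164291381836) ((485.25103759765625, 61.45658874511719), 68.42638397216797)
0.236 225 [0.4817 0.0591 0.2437] ((485.72015380859375, 61.3294677734375), (24.716367721557617, 91.9113998413086), 89.08741760253906) ((485.7699279785156, 64.00444030761719), 46.656776428222656)
```

```bash
python3 - <<'E'
import cv2
p=cv2.imread("pics/top0.png")[170:250,215:330];cv2.imwrite("pics/crop0.png",cv2.resize(p,None,fx=6,fy=6,interpolation=cv2.INTER_CUBIC))
E
```

```text
(no output)
```

View pics/crop0.png

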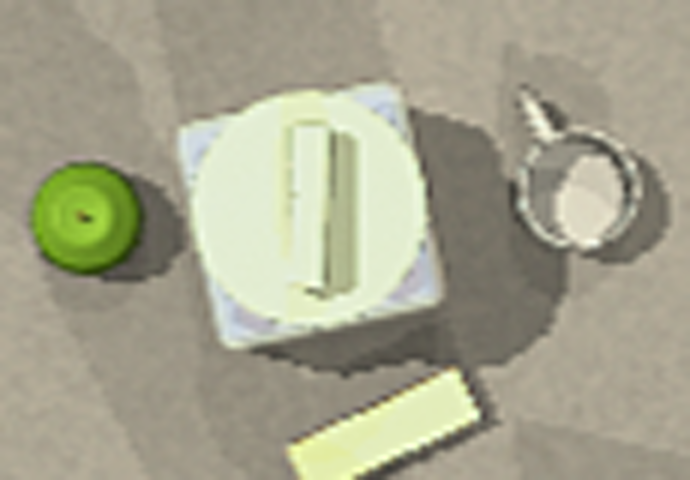

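```bash
cat >> h.py <<'E'
from scipy.spatial.transform import Rotation as Ro
def goal(p,yaw):
    """tool-frame shift and turn to bring TCP to p with tool y (mod pi: nearest) at world yaw"""
    s=r.observe();R=Ro.from_rotvec(s["tool_rot"]).as_matrix()
    y=np.arctan2(R[1,1],R[0,1]);t=-((yaw-y+np.pi/2)%np.pi-np.pi/2)
    print("t",round(s["time_s"],2),"tilt",np.round(R[:,2],3),"yaw_y",round(y,3),"shift",np.round(R.T@(np.array(p)-s["eef_pos"]),4),"turn",round(t,3),"j",np.round(s["joints"],2))
E
python3 - <<'E'
from h import *
f=np.load("top0.npz");W=cloud("top",f["d"])[175:235,235:300];z=W[...,2]
q=W[(z>.238)&(z<.256)][:,:2];q=q-q.mean(0);v=np.linalg.svd(q)[2][0];print(np.arctan2(v[1],v[0]))
goal([.486,.063,.33],np.pi/2+np.arctan2(v[1]*np.sign(v[0]),abs(v[0])))
E
```

```text
-3.140595047852599
t 0.1 tilt [-0.001 -0.001 -1.   ] yaw_y 1.152 shift [-0.4184 -0.4195 -0.0888] turn -0.42 j [-1.26  0.48  0.02  1.56 -0.01  1.11 -0.08]
```

```bash
echo '[[[0, 0, -0.05], 0, 1], [[0, 0, -0.09], 0, 1], [[-0.418, -0.42, -0.09], -0.43, 1], [[-0.418, -0.42, -0.09], -0.43, 1], [[-0.418, -0.42, -0.09], -0.43, 1], [[-0.418, -0.42, -0.09], -0.43, 1], [[-0.418, -0.42, -0.09], -0.43, 1], [[-0.418, -0.42, -0.09], -0.43, 1], [[-0.418, -0.42, -0.09], -0.43, 1], [[-0.418, -0.42, -0.09], -0.43, 1], [[-0.418, -0.42, -0.09], -0.43, 1], [[-0.418, -0.42, -0.09], -0.43, 1], [[-0.418, -0.42, -0.09], -0.43, 1], [[-0.418, -0.42, -0.09], -0.43, 1], [[-0.418, -0.42, -0.09], -0.43, 1], [[-0.418, -0.42, -0.09], -0.43, 1], [[-0.418, -0.42, -0.09], -0.43, 1]]' | python3 inch.py; python3 -c "
from h import *
goal([.486,.063,.234],1.58)"
```

```text
time_s: 1.8
eef_pos: [0.4851, 0.0643, 0.3311]
tool_rot: [0.021, -3.141, -0.0]
contact_force: [0.2, 0.0, -0.3]
width: 1.0
grip_force: 0.0
t 1.8 tilt [-0.001  0.    -1.   ] yaw_y 1.584 shift [-0.0009 -0.0014  0.0971] turn 0.004 j [-0.56  0.08  0.32  1.89 -0.03  1.18  1.36]
```

```bash
echo '[[[0, 0, 0.03], 0, 1], [[-0.001, -0.001, 0.06], 0, 1], [[-0.001, -0.001, 0.09], 0, 1], [[-0.001, -0.001, 0.096], 0, 1], [[-0.001, -0.001, 0.096], 0, 1], [[-0.001, -0.001, 0.096], 0, 0], [[-0.001, -0.001, 0.096], 0, 0], [[-0.001, -0.001, 0.096], 0, 0], [[-0.001, -0.001, 0.096], 0, 0], [[-0.001, -0.001, 0.096], 0, 0], [[-0.001, -0.001, 0.096], 0, 0], [[-0.001, -0.001, 0.096], 0, 0], [[-0.001, -0.001, 0.096], 0, 0]]' | python3 inch.py; python3 -c "
from h import *
goal([.486,.063,.234],1.58);print(r.observe()['ft_torque'])"
```

```text
time_s: 3.1
eef_pos: [0.4865, 0.062, 0.2353]
tool_rot: [0.017, -3.141, -0.0]
contact_force: [-0.4, -0.6, -0.2]
width: 0.311
grip_force: 0.0
t 3.1 tilt [-0.  0. -1.] yaw_y 1.582 shift [0.0005 0.001  0.0013] turn 0.002 j [-0.54  0.18  0.32  2.01 -0.07  0.96  1.4 ]
[ 0.06100538  0.0227947  -0.00940663]
```

Still closing (0.31 = 27 mm); hold a bit longer.

```bash
echo '[[[0, 0, 0], 0, 0], [[0, 0, 0], 0, 0], [[0, 0, 0], 0, 0], [[0, 0, 0], 0, 0], [[0, 0, 0], 0, 0], [[0, 0, 0], 0, 0]]' | python3 inch.py; python3 -c "
from h import *
goal([.486,.063,.234],1.58);print(r.observe()['ft_torque'])"
```

```text
time_s: 3.7
eef_pos: [0.4866, 0.0621, 0.2353]
tool_rot: [0.018, -3.141, -0.0]
contact_force: [-0.1, 0.9, -0.9]
width: 0.251
grip_force: 30.0
t 3.7 tilt [-0.  0. -1.] yaw_y 1.582 shift [0.0006 0.0009 0.0013] turn 0.002 j [-0.54  0.18  0.32  2.01 -0.07  0.96  1.4 ]
[ 0.31639525 -0.04412656  0.00056275]
```

```bash
echo '[[[0, 0, 0.001], 0, 0], [[0, 0, 0.002], 0, 0], [[0, 0, 0.002], 0, 0], [[0, 0, 0.002], 0, 0]]' | python3 inch.py; echo '[[[0, 0, 0], 0.05, 0], [[0, 0, 0], 0.1, 0], [[0, 0, 0], 0.15, 0], [[0, 0, 0], 0.2, 0], [[0, 0, 0], 0.25, 0], [[0, 0, 0], 0.3, 0], [[0, 0, 0], 0.3, 0]]' | python3 inch.py;python3 -c "
from h import *
goal([.486,.063,.234],1.58);print(r.observe()['ft_torque'])"
```

```text
time_s: 4.1
eef_pos: [0.4866, 0.0621, 0.2352]
tool_rot: [-0.017, 3.141, 0.002]
contact_force: [-7.9, -0.3, 18.2]
width: 0.249
grip_force: 30.0
time_s: 4.8
eef_pos: [0.4881, 0.0628, 0.2352]
tool_rot: [0.452, 3.106, 0.003]
contact_force: [-0.6, 2.6, 10.9]
width: 0.248
grip_force: 30.0
t 4.8 tilt [ 0.003  0.002 -1.   ] yaw_y 1.282 shift [ 0.002  -0.0004  0.0012] turn -0.298 j [-0.57  0.18  0.36  2.01 -0.08  0.96  1.11]
[0.27183301 0.50153397 0.06949324]
```

```bash
echo 'from h import *
s=r.observe();print("Z",s["eef_pos"],"tq",np.round(s["ft_torque"],2));goal([.4866,.0625,.2353],1.58)' > o.py
echo '[[[0, 0, -0.0005], 0.05, 0], [[0, 0, -0.0005], 0.1, 0], [[0, 0, -0.0005], 0.1, 0]]' | python3 inch.py; python3 o.py; echo '[[[0, 0, 0], 0.05, 0], [[0, 0, 0], 0.1, 0], [[0, 0, 0], 0.1, 0]]' | python3 inch.py; python3 o.py
```

```text
time_s: 5.1
eef_pos: [0.4872, 0.0624, 0.2343]
tool_rot: [0.607, 3.081, 0.001]
contact_force: [0.6, 2.6, 2.4]
width: 0.25
grip_force: 30.0
Z [0.4872279 0.0624136 0.2343408] tq [ 0.36 -0.17 -0.04]
t 5.1 tilt [ 0.002  0.001 -1.   ] yaw_y 1.182 shift [ 0.0006 -0.0002 -0.001 ] turn -0.398 j [-0.58  0.18  0.37  2.01 -0.08  0.96  1.01]
time_s: 5.4
eef_pos: [0.4862, 0.0622, 0.2335]
tool_rot: [-0.759, -3.048, 0.0]
contact_force: [0.6, 2.3, -2.2]
width: 0.252
grip_force: 30.0
Z [0.48624181 0.06216097 0.23347332] tq [ 0.58 -0.11  0.02]
t 5.4 tilt [-0.001  0.    -1.   ] yaw_y 1.083 shift [-0.0002  0.0005 -0.0018] turn -0.497 j [-0.59  0.18  0.39  2.02 -0.08  0.96  0.92]
```

```bash
echo '[[[0, 0, 0.002], 0, 0], [[0, 0, 0.004], 0, 0], [[0, 0, 0.006], 0, 0], [[0, 0, 0.006], 0, 0]]' | python3 inch.py; python3 o.py
```

```text
time_s: 5.8
eef_pos: [0.4864, 0.0621, 0.2277]
tool_rot: [-0.759, -3.048, -0.0]
contact_force: [-1.9, 2.6, 1.7]
width: 0.251
grip_force: 30.0
Z [0.48643616 0.06211765 0.22771538] tq [0.67 0.21 0.03]
t 5.8 tilt [-0.  0. -1.] yaw_y 1.082 shift [ 0.      0.0004 -0.0076] turn -0.498 j [-0.59  0.19  0.38  2.02 -0.09  0.95  0.92]
```

```bash
echo '[[[0, 0, 0.002], 0, 0], [[0, 0, 0.004], 0, 0], [[0, 0, 0.006], 0, 0], [[0, 0, 0.008], 0, 0], [[0, 0, 0.0085], 0, 0], [[0, 0, 0.0085], 0, 0]]' | python3 inch.py; python3 o.py
```

```text
time_s: 6.4
eef_pos: [0.4865, 0.0621, 0.22]
tool_rot: [-0.76, -3.048, -0.001]
contact_force: [-4.0, 1.8, 9.4]
width: 0.249
grip_force: 30.0
Z [0.48654388 0.06209783 0.22002384] tq [0.48 1.05 0.07]
t 6.4 tilt [-0.     0.001 -1.   ] yaw_y 1.082 shift [ 0.0001  0.0004 -0.0153] turn -0.498 j [-0.59  0.2   0.38  2.03 -0.09  0.93  0.93]
```

```bash
echo '[[[0, 0, 0.0003], 0.05, 0], [[0, 0, 0.0003], 0.1, 0], [[0, 0, 0.0003], 0.15, 0], [[0, 0, 0.0003], 0.2, 0], [[0, 0, 0.0003], 0.2, 0]]' | python3 inch.py; python3 o.py;  echo '[[[0, 0, 0], 0.05, 0], [[0, 0, 0], 0.1, 0], [[0, 0, 0], 0.15, 0], [[0, 0, 0], 0.2, 0], [[0, 0, 0], 0.25, 0], [[0, 0, 0], 0.3, 0], [[0, 0, 0], 0.3, 0]]' | python3 inch.py; python3 o.py
```

```text
time_s: 6.9
eef_pos: [0.4881, 0.0628, 0.2204]
tool_rot: [1.061, 2.954, 0.004]
contact_force: [-2.3, 4.0, 9.3]
width: 0.248
grip_force: 30.0
Z [0.48810716 0.06281233 0.22044243] tq [ 0.83  0.35 -0.12]
t 6.9 tilt [ 0.003  0.002 -1.   ] yaw_y 0.881 shift [ 0.0009 -0.0011 -0.0149] turn -0.699 j [-0.61  0.2   0.41  2.03 -0.1   0.92  0.73]
time_s: 7.6
eef_pos: [0.4881, 0.0628, 0.2204]
tool_rot: [1.491, 2.763, 0.005]
contact_force: [-1.0, 2.5, 10.5]
width: 0.247
grip_force: 30.0
Z [0.48812862 0.06284241 0.22042864] tq [ 0.83  0.33 -0.16]
t 7.6 tilt [ 0.003  0.002 -1.   ] yaw_y 0.581 shift [ 0.0005 -0.0014 -0.0149] turn -0.999 j [-0.65  0.2   0.46  2.03 -0.11  0.92  0.45]
```

```bash
echo '[[[0, 0, 0], 0.05, 0], [[0, 0, 0], 0.1, 0], [[0, 0, 0], 0.15, 0], [[0, 0, 0], 0.2, 0], [[0, 0, 0], 0.2, 0]]' | python3 inch.py; python3 o.py;  for i in 1 ; do echo '[[[0, 0, 0], 0.05, 0], [[0, 0, 0], 0.08, 0], [[0, 0, 0], 0.08, 0]]' | python3 inch.py; done; python3 o.py
```

```text
time_s: 8.1
eef_pos: [0.4882, 0.0629, 0.2205]
tool_rot: [1.759, 2.601, 0.005]
contact_force: [-0.5, 3.1, 10.4]
width: 0.248
grip_force: 30.0
Z [0.48818575 0.06288099 0.2204593 ] tq [ 0.86  0.32 -0.08]
t 8.1 tilt [ 0.004  0.002 -1.   ] yaw_y 0.381 shift [ 0.0002 -0.0016 -0.0148] turn -1.199 j [-0.68  0.21  0.49  2.03 -0.12  0.92  0.26]
time_s: 8.4
eef_pos: [0.4882, 0.0629, 0.2205]
tool_rot: [1.861, 2.529, 0.005]
contact_force: [0.2, 2.7, 9.9]
width: 0.247
grip_force: 30.0
Z [0.4882282  0.0628912  0.22046682] tq [0.82 0.26 0.06]
t 8.4 tilt [ 0.004  0.002 -1.   ] yaw_y 0.302 shift [ 0.0001 -0.0016 -0.0148] turn -1.278 j [-0.69  0.21  0.5   2.03 -0.13  0.92  0.18]
```

```bash
echo '[[[0, 0, 0], 0.03, 0], [[0, 0, 0], 0.06, 0], [[0, 0, 0], 0.06, 0]]' | python3 inch.py; python3 o.py
```

```text
time_s: 8.7
eef_pos: [0.4883, 0.0629, 0.2205]
tool_rot: [1.936, 2.472, 0.006]
contact_force: [-0.3, 4.3, 9.7]
width: 0.247
grip_force: 30.0
Z [0.4882563  0.0628905  0.22047498] tq [ 0.82  0.24 -0.02]
t 8.7 tilt [ 0.004  0.002 -1.   ] yaw_y 0.242 shift [ 0.     -0.0016 -0.0148] turn -1.338 j [-0.7   0.21  0.51  2.03 -0.13  0.92  0.12]
```

```bash
echo '[[[0, 0, 0], 0.03, 0], [[0, 0, 0], 0.05, 0], [[0, 0, 0], 0.05, 0]]' | python3 inch.py; python3 o.py; echo '[[[0, 0, 0], 0.02, 0], [[0, 0, 0], 0.04, 0], [[0, 0, 0], 0.04, 0]]' | python3 inch.py; python3 o.py
```

```text
time_s: 9.0
eef_pos: [0.4883, 0.0629, 0.2205]
tool_rot: [1.997, 2.423, 0.006]
contact_force: [-0.0, 4.0, 9.8]
width: 0.246
grip_force: 30.0
Z [0.4882581  0.06287083 0.22046004] tq [0.82 0.23 0.1 ]
t 9.0 tilt [ 0.004  0.002 -1.   ] yaw_y 0.192 shift [-0.     -0.0016 -0.0148] turn -1.388 j [-0.71  0.21  0.52  2.04 -0.13  0.92  0.08]
time_s: 9.3
eef_pos: [0.4883, 0.0629, 0.2205]
tool_rot: [2.045, 2.383, 0.006]
contact_force: [-0.8, 3.9, 10.9]
width: 0.247
grip_force: 30.0
Z [0.48827424 0.06287146 0.22045295] tq [0.79 0.3  0.09]
t 9.3 tilt [ 0.004  0.002 -1.   ] yaw_y 0.153 shift [-0.0001 -0.0017 -0.0149] turn -1.427 j [-0.71  0.21  0.53  2.04 -0.13  0.92  0.04]
```

```bash
echo '[[[0, 0, 0], 0.02, 0], [[0, 0, 0], 0.04, 0], [[0, 0, 0], 0.04, 0]]' | python3 inch.py; python3 o.py; echo '[[[0, 0, 0], 0.02, 0], [[0, 0, 0], 0.04, 0], [[0, 0, 0], 0.04, 0]]' | python3 inch.py; python3 o.py
```

```text
time_s: 9.6
eef_pos: [0.4883, 0.0629, 0.2205]
tool_rot: [2.092, 2.342, 0.006]
contact_force: [-0.4, 4.4, 9.9]
width: 0.245
grip_force: 30.0
Z [0.48827758 0.06291262 0.22047973] tq [0.83 0.27 0.12]
t 9.6 tilt [ 0.004  0.002 -1.   ] yaw_y 0.113 shift [-0.0002 -0.0017 -0.0148] turn -1.467 j [-0.72  0.21  0.53  2.04 -0.13  0.92  0.  ]
time_s: 9.9
eef_pos: [0.4881, 0.0633, 0.2204]
tool_rot: [2.137, 2.301, 0.006]
contact_force: [-1.3, 4.3, 11.2]
width: 0.249
grip_force: 30.0
Z [0.4881124  0.0633147  0.22044834] tq [1.12 0.34 0.39]
t 9.9 tilt [ 0.003  0.002 -1.   ] yaw_y 0.074 shift [-0.0007 -0.0015 -0.0149] turn -1.506 j [-0.72  0.21  0.54  2.04 -0.14  0.93 -0.04]
```

```bash
echo '[[[0, 0, 0], 0.02, 0], [[0, 0, 0], 0.02, 0]]' | python3 inch.py; python3 o.py
```

```text
time_s: 10.1
eef_pos: [0.488, 0.0636, 0.2204]
tool_rot: [2.159, 2.281, 0.006]
contact_force: [-1.4, 5.3, 10.2]
width: 0.251
grip_force: 30.1
Z [0.48795395 0.06361548 0.220424  ] tq [1.2  0.48 0.71]
t 10.1 tilt [ 0.003  0.002 -1.   ] yaw_y 0.055 shift [-0.001  -0.0014 -0.0149] turn -1.525 j [-0.72  0.21  0.54  2.04 -0.14  0.93 -0.05]
```

Hard stop felt (0.71 N m). Ease back into the play and let it rise.

```bash
echo '[[[0, 0, 0], -0.05, 0], [[0, 0, 0], -0.07, 0], [[0, 0, -0.002], -0.07, 0], [[0, 0, -0.004], -0.07, 0], [[0, 0, -0.005], -0.07, 0], [[0, 0, -0.005], -0.07, 0]]' | python3 inch.py; python3 o.py; echo '[[[0, 0, -0.001], 0, 0], [[0, 0, -0.001], 0, 0]]' | python3 inch.py; python3 o.py
```

```text
time_s: 10.7
eef_pos: [0.488, 0.0627, 0.225]
tool_rot: [2.08, 2.352, 0.005]
contact_force: [1.9, 4.4, 5.2]
width: 0.25
grip_force: 30.0
Z [0.48799056 0.06274963 0.22497405] tq [ 1.05 -0.23 -0.02]
t 10.7 tilt [ 0.003  0.001 -1.   ] yaw_y 0.122 shift [-0.0001 -0.0014 -0.0103] turn -1.458 j [-0.72  0.2   0.53  2.03 -0.13  0.94  0.01]
time_s: 10.9
eef_pos: [0.488, 0.0628, 0.2252]
tool_rot: [2.08, 2.352, 0.004]
contact_force: [4.6, 5.0, -1.4]
width: 0.251
grip_force: 30.0
Z [0.48797245 0.06279811 0.22522445] tq [ 1.08 -0.85 -0.02]
t 10.9 tilt [ 0.003  0.001 -1.   ] yaw_y 0.123 shift [-0.0001 -0.0014 -0.0101] turn -1.457 j [-0.72  0.2   0.53  2.03 -0.13  0.94  0.  ]
```

```bash
echo '[[[0, 0, 0.0005], 0, 0.6], [[0, 0, 0.0005], 0, 0.6], [[0, 0, 0.0005], 0, 0.6], [[0, 0, 0.0005], 0, 0.6], [[0, 0, 0.0005], 0, 0.6], [[0, 0, 0.0005], 0, 0.6], [[0, 0, 0.0005], 0, 0.6], [[0, 0, 0.0005], 0, 0.6]]' | python3 inch.py; echo '[[[0, 0, -0.02], 0, 0.6], [[0, 0, -0.06], 0, 0.6], [[0, 0, -0.1], 0, 0.6], [[0, -0.05, -0.1], 0, 0.6], [[0, -0.1, -0.1], 0, 0.6], [[0, -0.15, -0.1], 0, 0.6], [[0, -0.2, -0.1], 0, 0.6], [[0, -0.2, -0.1], 0, 0.6]]' | python3 inch.py
python3 - <<'E'
from h import *
o=[]
for n,(u0,u1,v0,v1) in dict(top=(235,300,175,235),side=(225,310,160,235)).items():
    p,d=r.camera(n);o.append(p[v0-20:v1+20,u0-40:u1+40]);W=cloud(n,d)[v0:v1,u0:u1];z=W[...,2]
    for lo,hi in((.190,.212),(.226,.246)):
        q=W[(z>lo)&(z<hi)]
        if len(q)<20: print(n,lo,len(q)); continue
        A=np.c_[q[:,:2]-q[:,:2].mean(0),np.ones(len(q))]
        print(n,lo,len(q),np.median(q[:,2]),cv2.minAreaRect(q[:,:2].astype(np.float32)*1000),"slope",np.linalg.lstsq(A,q[:,2],rcond=None)[0][:2])
    cv2.imwrite(f"pics/{n}1.png",p)
h=420
cv2.imwrite("pics/c1.png",np.hstack([cv2.resize(x,(390,h)) for x in o]))
E
```

```text
time_s: 11.7
eef_pos: [0.4866, 0.062, 0.2246]
tool_rot: [-2.082, -2.353, -0.0]
contact_force: [-0.0, 0.5, -0.7]
width: 0.603
grip_force: 0.0
time_s: 12.5
eef_pos: [0.2841, 0.0378, 0.3233]
tool_rot: [-2.076, -2.356, 0.004]
contact_force: [0.6, -0.7, -0.7]
width: 0.602
grip_force: 0.0
top 0.19 993 0.20063927972963805 ((487.2366943359375, 61.65571212768555), (130.83457946777344, 130.75006103515625), 1.6849068403244019) slope [-0.00299115  0.00250142]
top 0.226 182 0.23640239997013462 ((487.3675231933594, 62.55535888671875), (22.301847457885742, 91.4443130493164), 6.91813850402832) slope [-0.01766822  0.00239371]
side 0.19 855 0.19977852361953083 ((484.53564453125, 56.44046401977539), (128.7301483154297, 132.078125), 69.01579284667969) slope [0.01573688 0.0270018 ]
side 0.226 213 0.23511200641903263 ((486.6288757324219, 60.237876892089844), (25.70705223083496, 93.08831787109375), 8.578990936279297) slope [0.19234585 0.04627746]
```

View pics/c1.png

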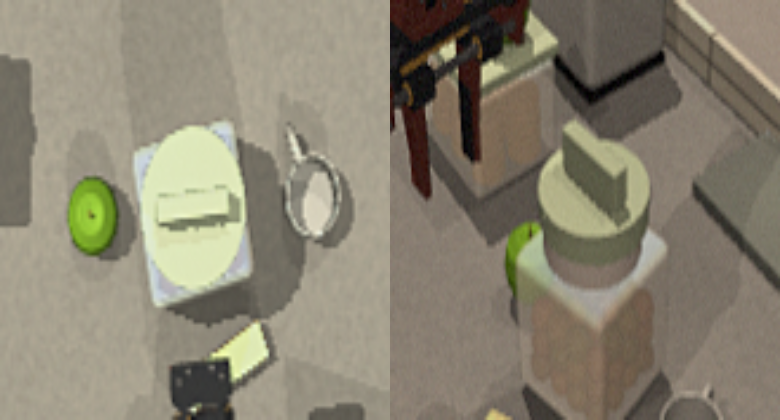

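The crops show the lid level and 10 mm lower. The bar has turned to yaw 97°, the angle it was left at in the pocket, and the apple, cup and butter look undisturbed.

```bash
python3 -c "
from station import r
print(r.job_done())"
```

```text
the job is handed in; nothing more can be done
None
```

The lid is locked: I turned it past the safety stop to the hard stop and let it spring up, and it now sits level by itself, 10 mm below its start height. The apple, cup and butter near the canister look undisturbed, and I handed the job in at about 12.6 s; no verdict came back.

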